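# Close the plaster press mould and weight it down

### The job

Close the plaster mould: lower the slab with the holes over the two brass pins of the mould base until it lies flush, lay the plain slab on it squarely with all edges in line, then lay the firebrick flat on top, in the middle and along the pile, as a weight. Set each piece down without dropping it, and leave the other things on the bench where they are.

Things in the scene. Friction and masses are not known exactly. Their poses are not given: they have to be found in the camera images.
- mould_base: The mould base, fixed to the bench: a white plaster block 150 x 60 mm (long side along its x) on a slightly larger plywood board; its flat top is 55 mm above the bench. Two upright brass pins stand on the top, 55 mm either side of the centre along x: 14 mm in diameter, 14 mm tall, with tapered tips. Origin: on the bench under its centre, z up.
- base_top (a point): Centre of the mould base's flat top face (between the pins), axes as the base.
- frame_slab: The holed slab: a loose white plaster slab 150 (x) x 60 (y) x 24 mm thick, about 0.2 kg, lying flat, with a through hole of 17 mm diameter 55 mm either side of its centre along x and a 56 x 23 mm rectangular window in the middle. Same either way round. It is thicker than the pins are tall. Origin: centre of its underside, z up.
- cover_slab: The plain cover slab: a loose white plaster slab 150 (x) x 60 (y) x 20 mm thick, without holes, about 0.22 kg, lying flat. Origin: centre of its underside, z up.
- fire_brick: The weight: a loose buff firebrick 115 (x) x 56 (y) x 32 mm tall, about 0.45 kg, lying flat. Origin: centre of its underside, z up.
- brush: Bystander, to be left alone: flat brush 170 mm long, lying; origin about at its middle, on the bench.
- scraper: Bystander, to be left alone: steel scraper with a dark wooden grip, about 160 mm long and 22 mm wide, lying; origin about at its middle, on the bench.
- wedge: Bystander, to be left alone: plain light wooden bar 100 x 24 x 18 mm, lying; origin about at its middle, on the bench.
- can: Bystander, to be left alone: steel can, 84 mm across, 100 mm tall; origin at the centre of its foot.
- beaker: Bystander, to be left alone: terracotta beaker, 72 mm across, 80 mm tall; origin at the centre of its foot.
- green_bowl: Bystander, to be left alone: green plastic bowl, 170 mm across, 65 mm tall; origin at the centre of its foot.
Mind the look-alikes: they are no part of the job. Leave any red or turquoise look-alike of the frame_slab alone.

How it is judged:
By the outcome, as a careful person would: the job done as asked, in the order asked, and still so for the second after the job is handed in, with the robot touching nothing.
It also fails if it takes over 69 s, if anything falls off the work surface, if the arm or the gripper's body presses on something with over 40 N, if the wrist force passes 120 N, or if a joint passes its speed limit or range.

### The arm

A 7-joint arm with a two-finger parallel gripper is mounted at the origin on the work surface. World frame = base frame: x ahead of the robot, y to its left, z up, the work surface at z = 0. Lengths are in m, angles in rad, forces in N, time in s.
With the tool pointing down it reaches from about 0.425 to 0.95 m from the base axis. Payload 16.7 kg.
Tool frame: the origin (TCP) lies at the very end of the fingers, on their centre line; the grasp point (between the pads) lies 19 mm behind it; z points along the fingers, y is the line along which they close (so a half turn about z gives the same grasp; the last joint's range is limited). The gripper opens to 94 mm and grips with 3 to 60 N. Pads are 16 mm wide; open, the fingers measure 119 mm over their backs; the gripper's body (75 mm by 177 mm) begins 78 mm behind the grasp point.
Start: joints at [-0.149, 0.426, 0.074, 1.606, -0.034, 1.111, -0.067], TCP at [0.675, -0, 0.205] pointing down, gripper open.
Joint ranges: [-2.85, 2.85], [-0.5, 2.14], [-1.23, 1.37], [0.21, 2.46], [-1.02, 4.16], [0.16, 2.05], [-2.73, 2.73]. Speed limits (rad/s): [1.89, 1.89, 2.39, 2.39, 3.01, 3.01, 3.01].

### API

Orientations are given as a unit quaternion [x, y, z, w].
In Python, from workcell import bot, imaging gives the robot as it stands.
- The arm moves only by the tool move_arm, never from a script. Its argument "moves" is a list that holds one entry, the list of rows, each a list of 5 numbers: the shift along the tool's x, y, z in m, then the turn about the tool's z in rad, then the finger opening in m, from 0 to 0.094. In form: [[[dx, dy, dz, turn, hand], ...]]. A call has 1 to 12 rows; each row shifts and turns the commanded pose from where the row before left it, along the tool's axes as they then stand; what a row does not reach is not made up. A row lasts 1/10 s, in which the tool goes at most 50 mm and 8.59 degrees, less where a joint would pass 70% of its speed; a pose out of reach is approached as far as the arm can. A call is refused whole if a number of a shift passes 0.05 or a number of a turn 0.15, either way. A call with a gripper value outside its range is refused whole. The fingers move at their own pace and stop on an object; "grip_force" is the grip in N (left out, the last holds). Time passes only in rows, so rows that do not move let the fingers close. It gives the time, the measured TCP pose, the force, the opening and the grip force at its end, in the units of the state.
- bot.get_obs(): the state, without advancing time (a new reading comes with each control period).
- imaging.grab_frame(name): name is "scene" or "side" or "wrist"; returns the picture (400x640x3 uint8, blue, green, red); there is no depth.
- imaging.get_calibration(name): a dict with "camera_matrix" (3x3 intrinsics, pixels), "rvec" (rotation vector, rad) and "tvec" (3), from world to camera coordinates, as OpenCV has them. Camera axes: x right, y down, z forward; pixel columns grow to the right and rows downward; lengths in m; the calibration is good to about 2 mm. A picture is of the moment at which its call begins: read the wrist's pose just before it. get_calibration takes no time and is no camera call; for the wrist camera it gives the pose at the moment of the call.
- bot.hand_in(): hands the job in; it is judged then, once.
The state is a dict: "time": time; "joints": joint angles; "joint_vel": joint speeds; "tau": joint torques, N m; "tool_pos": TCP position; "ee_rot": TCP orientation; "contact_force": force on the tool from outside, world axes, zero at the start; "torque": the same for the moment, N m; "gripper_width": opening from 0.0 (shut) to 1.0 (fully open); "gripper_force": force on a finger pad.
Only numpy, scipy, OpenCV 4.12 (cv2) and the standard library are available. Lean on these libraries where they do the work, as an engineer would, in place of code of your own. Each camera call takes 0.05 s, during which the arm holds its last target. There are 200 camera calls.

## Working session

There is one attempt and no reset: what is moved stays moved. The work goes in short steps, Python scripts to look and compute and a tool call to move; the robot and the scene stay as the last step left them, time stands still between calls to the robot, and variables do not carry over. Pictures are saved under pics/ and viewed, at most 10 in all, crops included, and the job is handed in when it is done.

Besides the shell and the picture viewer there is one more tool, called after "Request:" as name(argument=value, ...) on one line, values as JSON. move_arm: Moves the arm, as the interface text tells. Its arguments: {"type":"object","properties":{"moves":{"type":"array","items":{"type":"array","items":{"type":"array","items":{"type":"number"}}}},"grip_force":{"type":"number"}},"required":["moves"]}

```bash
ls; mkdir -p pics; cat > h.py <<'E'
import cv2,numpy as np
from workcell import bot,imaging
def cal(n):
    c=imaging.get_calibration(n);K=np.array(c["camera_matrix"],float);R=cv2.Rodrigues(np.array(c["rvec"],float))[0];t=np.array(c["tvec"],float).ravel();return K,R,t
def ray(c,px):
    K,R,t=c;d=np.linalg.inv(K)@np.array([px[0],px[1],1.]);return -R.T@t,R.T@d
def onz(c,px,z):
    o,d=ray(c,px);return o+d*(z-o[2])/d[2]
def proj(c,P):
    K,R,t=c;q=K@(R@np.array(P,float)+t);return q[:2]/q[2]
def tri(c1,p1,c2,p2):
    o1,d1=ray(c1,p1);o2,d2=ray(c2,p2);d1/=np.linalg.norm(d1);d2/=np.linalg.norm(d2)
    s=np.linalg.lstsq(np.c_[d1,-d2],o2-o1,rcond=None)[0];a=o1+s[0]*d1;b=o2+s[1]*d2
    return (a+b)/2,np.linalg.norm(a-b)
E
python3 - <<'E'
from h import *
o=bot.get_obs();print({k:np.round(v,3) for k,v in o.items()})
for n in("scene","side","wrist"):
    f=imaging.grab_frame(n);cv2.imwrite(f"pics/{n}0.png",f);c=cal(n);print(n,c[0].round(1).tolist(),(-c[1].T@c[2]).round(3),c[1].round(2).tolist())
a=cv2.imread("pics/scene0.png");
E
```

```text
pics
{'time': np.float64(0.0), 'joints': array([-0.15 ,  0.427,  0.074,  1.607, -0.034,  1.111, -0.067]), 'joint_vel': array([-0.001, -0.001, -0.001, -0.001,  0.001, -0.002, -0.   ]), 'tau': array([-4.0000e-03, -9.3584e+01,  3.6650e+00, -4.5420e+01, -4.9000e-02,
        2.0000e-02, -0.0000e+00]), 'tool_pos': array([ 0.675, -0.   ,  0.205]), 'ee_rot': array([ 0.707,  0.707, -0.   , -0.   ]), 'contact_force': array([-0.449, -1.324,  0.014]), 'torque': array([-0.016, -0.017, -0.027]), 'gripper_force': np.float64(0.0), 'gripper_width': np.float64(0.997)}
scene [[414.1, 0.0, 318.6], [0.0, 414.1, 198.8], [0.0, 0.0, 1.0]] [1.042 0.521 1.123] [[-0.74, 0.68, -0.01], [0.54, 0.58, -0.61], [-0.41, -0.46, -0.79]]
side [[404.6, 0.0, 323.9], [0.0, 404.6, 201.8], [0.0, 0.0, 1.0]] [-0.107 -0.913  0.858] [[0.8, -0.6, 0.01], [-0.36, -0.49, -0.79], [0.48, 0.63, -0.61]]
wrist [[302.5, 0.0, 322.2], [0.0, 302.5, 199.3], [0.0, 0.0, 1.0]] [0.674 0.083 0.384] [[1.0, 0.0, -0.0], [0.0, -0.96, 0.29], [-0.0, -0.29, -0.96]]
```

View pics/scene0.png

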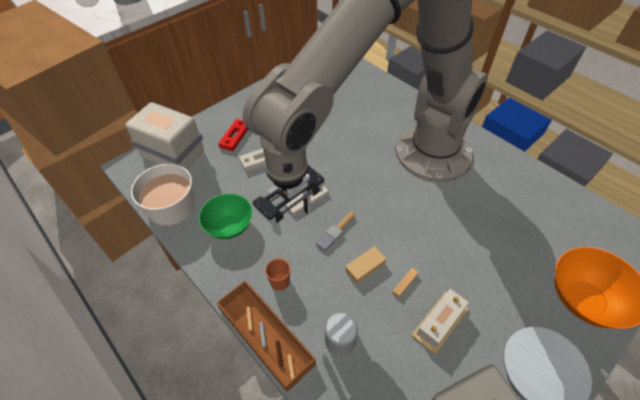

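View pics/side0.png

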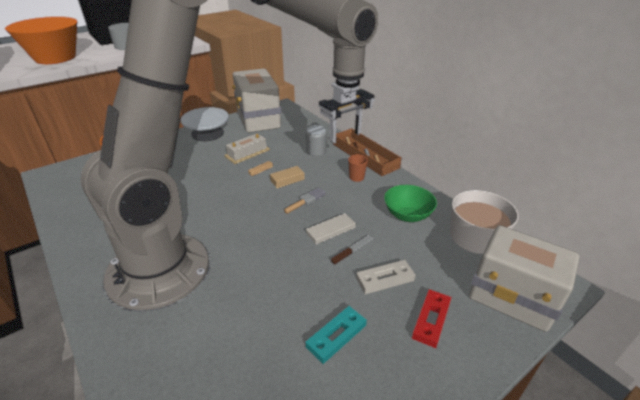

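The scene view shows the mould base at (441,320), with pins and a tan inlay, the brick at (366,264), the wedge at (405,283), the scraper/brush at (337,230), the cover under the gripper at (308,198) and the holed white slab at (255,160). The side view shows frame_slab at (387,276), cover at (331,228), brick at (288,177) and base at (247,148). The red (432,318) and turquoise (336,333) look-alikes are not the target. The white holed one at (387,276) is.

```bash
python3 - <<'E'
from h import *
s,c=cal("side"),cal("scene")
for n,p,q,z in [("frame",(387,274),(255,160),.024),("cover",(331,226),(310,199),.02),("brick",(287,175),(366,262),.032),("base",(246,144),(443,317),.055),("wedge",(261,168),(406,283),.018),("can",(316,130),(341,325),.1),("beaker",(357,158),(278,267),.08),("bowl",(410,192),(226,205),.065),("red",(432,316),(234,135),.024),("scraper",(352,249),None,.01),("brush",(305,200),(337,230),.01),("turq",(336,333),None,.024)]:
    print(n,onz(s,p,z).round(3), *( [x if np.isscalar(x) else np.round(x,3) for x in tri(s,p,c,q)] if q else []))
im=cv2.imread("pics/side0.png")
a=cv2.resize(im[130:350,215:455],None,fx=3,fy=3 if 0 else 2.7,interpolation=cv2.INTER_CUBIC);
w=cv2.imread("pics/wrist0.png");cv2.imwrite("pics/crop1.png",a)
E
```

```text
frame [ 0.494 -0.415  0.024] [ 0.511 -0.41   0.009] 0.013909315216018332
cover [ 0.495 -0.162  0.02 ] [ 0.496 -0.147  0.01 ] 0.017646297398521468
brick [0.531 0.146 0.032] [0.535 0.158 0.024] 0.004578217405522785
base [0.501 0.399 0.055] [0.512 0.422 0.041] 0.000501088721686267
wedge [0.488 0.263 0.018] [0.493 0.281 0.007] 0.006142865515706741
can [0.746 0.261 0.1  ] [0.746 0.264 0.098] 0.0025107408083878953
beaker [0.761 0.027 0.08 ] [0.755 0.022 0.085] 0.0015728159695173982
bowl [ 0.78  -0.222  0.065] [ 0.74  -0.251  0.098] 0.0034886562413495004
red [ 0.486 -0.582  0.024] [ 0.495 -0.576  0.01 ] 0.001530051414070585
scraper [ 0.489 -0.273  0.01 ]
brush [0.514 0.008 0.01 ] [0.512 0.01  0.01 ] 0.005143650139499547
turq [ 0.265 -0.478  0.024]
```

View pics/crop1.png

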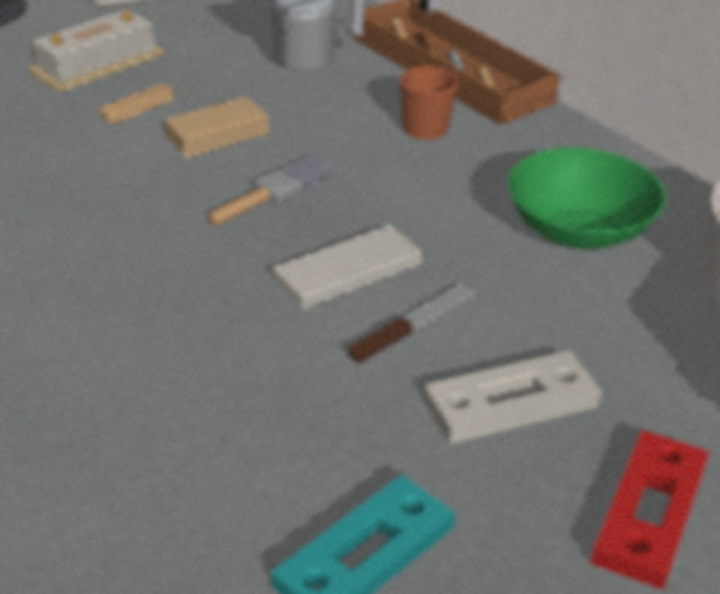

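View pics/wrist0.png

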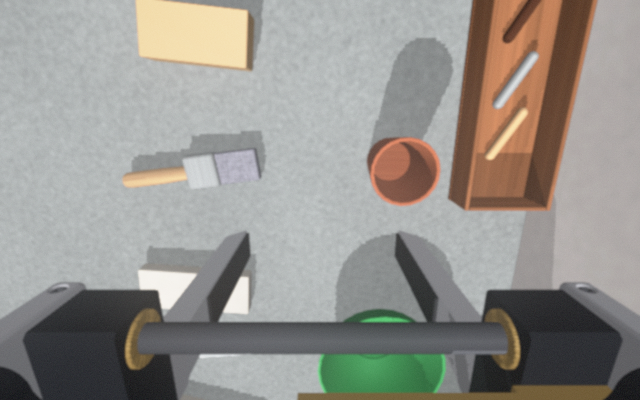

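Request:
move_arm(moves=[[[0.046,-0.0117,0,0,0.094],[0.046,-0.0117,0,0,0.094],[0.046,-0.0117,0,0,0.094],[0.046,-0.0117,0,0,0.094],[0.046,-0.0117,0,0,0.094],[0.046,-0.0117,0,0,0.094],[0.046,-0.0117,0,0,0.094],[0.046,-0.0117,0,0,0.094],[0.046,-0.0117,0,0,0.094]]])

```text
time: 1.05
tool_pos: [0.5689, 0.4157, 0.2053]
ee_rot: [0.707, 0.707, -0.0, -0.0]
contact_force: [-0.4, 0.6, 0.9]
gripper_width: 0.998
gripper_force: 0.0
```

Request:
move_arm(moves=[[[0,0,0,-0.1428,0.094],[0,0,0,-0.1428,0.094],[0,0,0,-0.1428,0.094],[0,0,0,-0.1428,0.094],[0,0,0,-0.1428,0.094],[0,0,0,-0.1428,0.094],[0,0,0,-0.1428,0.094],[0,0,0,-0.1428,0.094],[0,0,0,-0.1428,0.094],[0,0,0,-0.1428,0.094],[0,0,0,-0.1428,0.094],[0,0,0,0,0.094]]])

```text
time: 2.25
tool_pos: [0.5697, 0.4137, 0.2051]
ee_rot: [-0.001, 1.0, -0.0, -0.0]
contact_force: [1.1, -0.9, -0.0]
gripper_width: 0.995
gripper_force: 0.0
```

```bash
cat >> h.py <<'E'
import json
def snap(tag):
    o=bot.get_obs();c=cal("wrist");f=imaging.grab_frame("wrist");cv2.imwrite(f"pics/{tag}.png",f)
    json.dump(dict(K=c[0].tolist(),R=c[1].tolist(),t=c[2].tolist(),p=list(o["tool_pos"]),q=list(o["ee_rot"])),open(f"pics/{tag}.json","w"))
    print(tag,"t",round(float(o["time"]),2),np.round(o["tool_pos"],4),np.round(o["ee_rot"],4),"F",np.round(o["contact_force"],1),"w",np.round(o["gripper_width"],3),"j7",np.round(o["joints"][6],2))
def load(tag):
    j=json.load(open(f"pics/{tag}.json"));return cv2.imread(f"pics/{tag}.png"),tuple(np.array(j[k]) for k in"KRt"),j
E
python3 -c "
from h import *
snap('base1')"
```

```text
base1 t 2.25 [0.5697 0.4137 0.2051] [-1.3e-03  1.0e+00 -1.0e-04 -3.0e-04] F [ 1.1 -0.9 -0. ] w 0.995 j7 0.71
```

View pics/base1.png

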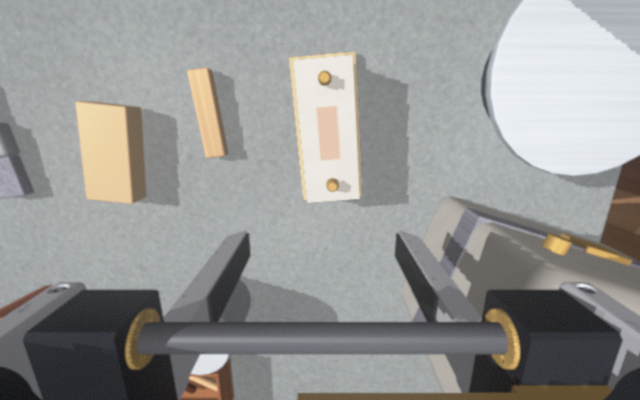

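The wrist view shows the base at (328,128) with pins at (324,77) and (333,185). The brick is at (112,152) and the wedge at (207,113). Next I sweep over to the slabs with more views.

Request:
move_arm(moves=[[[0,-0.045,0,0,0.094],[0,-0.045,0,0,0.094],[0,-0.045,0,0,0.094],[0,0,0,0,0.094]]])

```text
time: 2.7
tool_pos: [0.571, 0.272, 0.2056]
ee_rot: [0.006, 1.0, -0.001, 0.0]
contact_force: [0.8, 1.2, 0.1]
gripper_width: 0.998
gripper_force: 0.0
```

```bash
python3 -c "
from h import *
snap('v2')"
```

```text
v2 t 2.7 [0.571  0.272  0.2056] [ 6.1e-03  1.0e+00 -1.5e-03  3.0e-04] F [0.8 1.2 0.1] w 0.998 j7 0.89
```

Request:
move_arm(moves=[[[0,-0.045,0,0,0.094],[0,-0.045,0,0,0.094],[0,-0.045,0,0,0.094],[0,-0.045,0,0,0.094],[0,-0.045,0,0,0.094],[0,-0.045,0,0,0.094],[0,0,0,0,0.094]]])

```text
time: 3.45
tool_pos: [0.5698, 0.0033, 0.2055]
ee_rot: [0.005, 1.0, -0.001, 0.0]
contact_force: [0.3, -0.4, 0.2]
gripper_width: 1.0
gripper_force: 0.0
```

```bash
python3 -c "
from h import *
snap('v3')"
```

```text
v3 t 3.45 [0.5698 0.0033 0.2055] [ 5.1e-03  1.0e+00 -9.0e-04  0.0e+00] F [ 0.3 -0.4  0.2] w 1.0 j7 1.37
```

Request:
move_arm(moves=[[[0,-0.05,0,0,0.094],[0,-0.05,0,0,0.094],[0,-0.05,0,0,0.094],[0,-0.05,0,0,0.094],[0,-0.05,0,0,0.094],[0,-0.05,0,0,0.094],[0,0,0,0,0.094]]])

```text
time: 4.2
tool_pos: [0.5692, -0.2967, 0.2049]
ee_rot: [0.004, 1.0, -0.001, -0.0]
contact_force: [0.4, 0.9, -0.0]
gripper_width: 0.998
gripper_force: 0.0
```

```bash
python3 -c "
from h import *
snap('v4')"
```

```text
v4 t 4.2 [ 0.5692 -0.2967  0.2049] [ 4.2e-03  1.0e+00 -9.0e-04 -3.0e-04] F [ 0.4  0.9 -0. ] w 0.998 j7 1.9
```

Request:
move_arm(moves=[[[0,-0.038,0,0,0.094],[0,-0.038,0,0,0.094],[0,-0.038,0,0,0.094],[0,0,0,0,0.094]]])

```text
time: 4.65
tool_pos: [0.5697, -0.4079, 0.2049]
ee_rot: [0.002, 1.0, -0.001, -0.0]
contact_force: [-0.6, -0.2, -0.6]
gripper_width: 1.002
gripper_force: 0.0
```

```bash
python3 - <<'E'
from h import *
snap('v5')
a=cv2.imread('pics/v4.png');b=cv2.imread('pics/v5.png');cv2.imwrite('pics/m45.png',np.vstack([a[:260],b[:260]]))
E
```

```text
v5 t 4.65 [ 0.5697 -0.4079  0.2049] [ 2.3e-03  1.0e+00 -5.0e-04 -3.0e-04] F [-0.6 -0.2 -0.6] w 1.002 j7 2.07
```

View pics/m45.png

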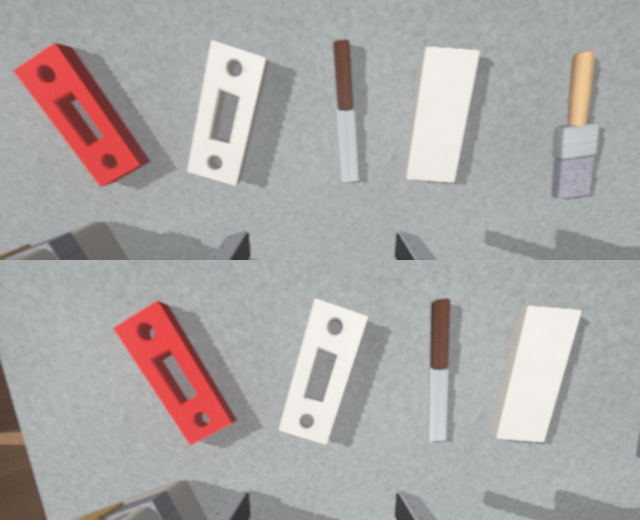

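The slabs are clear. In v5, frame_slab is at (323,112), with holes at (335,66) and (307,161). The cover is at (538,114) and in v4 at (443,115). The red look-alike is off to the left.

```bash
cat >> h.py <<'E'
def blobs(im,kind,amin=600):
    h=cv2.cvtColor(im,cv2.COLOR_BGR2HSV).astype(int)
    if kind=="white": m=(h[...,2]>222)&(h[...,1]<30)
    if kind=="brick": m=(h[...,2]>215)&(abs(h[...,0]-19)<8)&(h[...,1]>75)
    if kind=="pin": m=(h[...,1]>110)&(abs(h[...,0]-19)<9)&(h[...,2]>60)
    m=m.astype(np.uint8)*255
    if kind!="pin": m=cv2.morphologyEx(m,cv2.MORPH_OPEN,np.ones((3,3),np.uint8))
    return [k for k in cv2.findContours(m,cv2.RETR_EXTERNAL,cv2.CHAIN_APPROX_NONE)[0] if cv2.contourArea(k)>amin]
def rect(c,k,z):
    P=np.array([onz(c,p,z)[:2] for p in cv2.convexHull(k)[:,0]])
    (cx,cy),(w,hh),a=cv2.minAreaRect((P*1000).astype(np.float32))
    if w<hh:a+=90;w,hh=hh,w
    a=(a+90)%180-90
    return np.round([cx,cy,w,hh,a],1)   # mm, deg
def cent(k):
    m=cv2.moments(k);return np.array([m["m10"],m["m01"]])/m["m00"]
E
python3 - <<'E'
from h import *
for t in("base1","v2","v3","v4","v5"):
    im,c,j=load(t)
    for kind,zs in(("white",(.02,.024,.055)),("brick",(.032,))):
        for k in blobs(im[:250],kind):
            print(t,kind,cent(k).round(1),cv2.contourArea(k),[rect(c,k,z).tolist() for z in zs])
im,c,j=load("base1")
h=cv2.cvtColor(im,cv2.COLOR_BGR2HSV)
for p in((324,77),(333,185),(328,105),(350,128),(295,128),(325,130),(110,150),(100,190)):print(p,h[p[1],p[0]])
im,_,_=load("v5");h=cv2.cvtColor(im,cv2.COLOR_BGR2HSV);print([h[y,x] for x,y in((323,60),(315,65),(540,110),(505,120),(323,112))])
E
```

```text
base1 white [327.4 126.8] 7655.5 [[512.7, 419.4, 164.5, 65.1, 4.6], [512.4, 419.3, 162.7, 64.4, 4.6], [510.1, 418.8, 148.7, 58.9, 4.6]]
base1 white [565.5  89.9] 20791.5 [[465.4, 687.7, 210.2, 161.5, 16.8], [465.6, 684.7, 207.9, 159.8, 16.8], [467.3, 661.3, 190.1, 146.0, 16.8]]
base1 brick [111.5 179. ] 1541.0 [[561.2, 157.0, 63.0, 51.6, -6.3]]
base1 brick [205.4 111.5] 1454.0 [[491.0, 282.2, 93.7, 20.3, 6.1]]
v2 white [461.5 123.5] 7669.0 [[512.2, 434.6, 163.8, 64.4, 4.8], [511.9, 432.9, 162.0, 63.7, 4.8], [509.7, 419.2, 148.1, 58.2, 4.8]]
v2 brick [229.7 165.5] 2804.5 [[543.1, 159.9, 100.8, 51.5, -6.0]]
v2 brick [326.8 110.3] 1506.5 [[491.2, 277.0, 93.7, 21.2, 6.0]]
v3 white [183.  114.2] 6196.0 [[495.7, -159.4, 147.3, 57.2, -4.4], [495.6, -157.6, 145.7, 56.6, -4.4], [494.8, -143.7, 133.1, 51.7, -4.4]]
v3 brick [557.3 109. ] 1615.5 [[491.1, 265.7, 93.6, 22.3, 6.6]]
v4 white [441.2 112.5] 6445.0 [[495.7, -159.8, 147.4, 58.5, -4.2], [495.6, -161.3, 145.8, 57.9, -4.2], [494.7, -172.9, 133.2, 52.9, -4.2]]
v4 white [224.7 111.8] 6766.0 [[492.9, -411.6, 151.4, 60.0, -17.5], [492.8, -410.3, 149.7, 59.3, -17.5], [492.1, -400.4, 136.8, 54.2, -17.5]]
v4 brick [581.7  87.8] 789.0 [[466.5, -13.4, 75.3, 14.0, 5.8]]
v5 white [537.2 112.1] 6539.5 [[495.7, -160.7, 147.4, 58.9, -4.3], [495.6, -163.4, 145.8, 58.2, -4.3], [494.8, -184.4, 133.3, 53.2, -4.3]]
v5 white [321.8 110.5] 6908.5 [[492.8, -410.5, 151.6, 60.5, -17.6], [492.7, -410.5, 150.0, 59.8, -17.6], [492.1, -410.2, 137.1, 54.7, -17.6]]
(324, 77) [ 19 124 223]
(333, 185) [ 19 119 223]
(328, 105) [ 14  14 237]
(350, 128) [ 18  11 237]
(295, 128) [ 18  25 182]
(325, 130) [ 12  59 230]
(110, 150) [ 19  77 235]
(100, 190) [ 19  79 232]
[array([ 20,   9, 244], dtype=uint8), array([ 23,   8, 243], dtype=uint8), array([ 17,   9, 242], dtype=uint8), array([ 19,  15, 182], dtype=uint8), array([ 60,   5, 150], dtype=uint8)]
```

Heights agree across the views: base 0.054, frame 0.024, cover 0.0205, and the sizes check out. frame_slab is at (0.4928, -0.4105) with yaw -17.6°. The base is at (0.510, 0.419) with yaw +4.7°. Moving to grasp the frame slab.

Request:
move_arm(moves=[[[0.0256,-0.0009,0,0,0.094],[0.0256,-0.0009,0,0,0.094],[0.0256,-0.0009,0,0,0.094],[0,0,0.045,0.1024,0.094],[0,0,0.045,0.1024,0.094],[0,0,0.045,0.1024,0.094],[0,0,0,0,0.094],[0,0,0,0,0.094]]])

```text
time: 5.5
tool_pos: [0.4943, -0.4057, 0.0712]
ee_rot: [0.151, 0.989, 0.001, -0.0]
contact_force: [0.8, 0.2, 0.8]
gripper_width: 0.998
gripper_force: 0.0
```

```bash
python3 - <<'E'
from h import *
snap('g1')
for t in("base1","v2"):
    im,c,j=load(t)
    for k in blobs(im[:220],"pin",20):
        q=cent(k)
        if abs(onz(c,q,.065)[1]-.419)<.03: print(t,q.round(1),cv2.contourArea(k),onz(c,q,.069).round(4),onz(c,q,.062).round(4))
E
```

```text
g1 t 5.5 [ 0.4943 -0.4057  0.0712] [ 1.505e-01  9.886e-01  5.000e-04 -2.000e-04] F [0.8 0.2 0.8] w 0.998 j7 1.85
base1 [331.7 185.5] 47.0 [0.564  0.4231 0.069 ] [0.5657 0.4234 0.062 ]
base1 [324.   77.2] 81.0 [0.4557 0.4144 0.069 ] [0.455  0.4144 0.062 ]
v2 [462.6 181.6] 75.5 [0.563 0.421 0.069] [0.5646 0.4242 0.062 ]
v2 [466.3  73.8] 118.0 [0.4559 0.4116 0.069 ] [0.4552 0.4147 0.062 ]
```

Request:
move_arm(moves=[[[0,-0.0036,0.03,0.005,0.094],[0,0,0.025,0,0.094],[0,0,0.012,0,0.094],[0,0,0,0,0.094],[0,0,0,0,0.094],[0,0,0,0,0.094]]])

```text
time: 6.15
tool_pos: [0.4927, -0.4117, 0.0052]
ee_rot: [0.155, 0.988, -0.0, 0.001]
contact_force: [0.1, 0.2, 0.6]
gripper_width: 1.0
gripper_force: 0.0
```

```bash
python3 - <<'E'
from h import *
snap('g2')
f=imaging.grab_frame("side");cv2.imwrite("pics/sideg2.png",f)
E
```

```text
g2 t 6.15 [ 0.4927 -0.4117  0.0052] [ 1.553e-01  9.879e-01 -5.000e-04  1.000e-03] F [0.1 0.2 0.6] w 1.0 j7 1.84
```

View pics/g2.png

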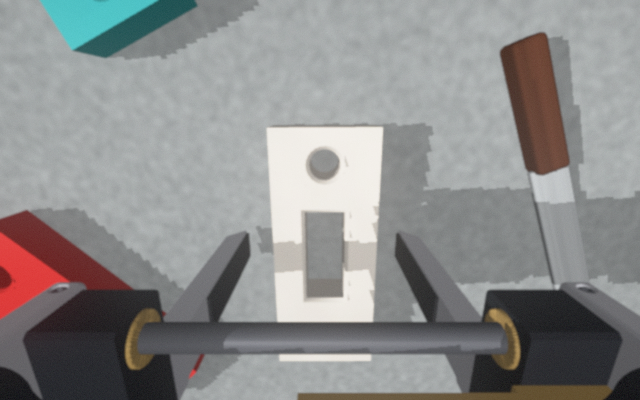

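The slab sits centred between the open fingers, with its far edge at row 127, hole at (323,164) and near edge at row 359. Closing and lifting.

Request:
move_arm(moves=[[[0,0,0,0,0.05],[0,0,0,0,0.05],[0,0,0,0,0.05],[0,0,0,0,0.05],[0,0,0,0,0.05],[0,0,0,0,0.05]]], grip_force=25)

```text
time: 6.85
tool_pos: [0.4917, -0.411, 0.0034]
ee_rot: [0.155, 0.988, 0.0, -0.0]
contact_force: [-0.3, -0.0, 0.2]
gripper_width: 0.634
gripper_force: 25.0
```

Request:
move_arm(moves=[[[0,0,-0.02,0,0.05],[0,0,-0.045,0,0.05],[0,0,-0.045,0,0.05],[0,0,-0.02,0,0.05],[0,0,0,0,0.05],[0,0,0,0,0.05]]])

```text
time: 7.45
tool_pos: [0.4915, -0.4109, 0.1329]
ee_rot: [0.156, 0.988, 0.0, -0.0]
contact_force: [-1.1, -0.2, -3.1]
gripper_width: 0.636
gripper_force: 25.0
```

```bash
cat >> h.py <<'E'
def axes(j): 
    from scipy.spatial.transform import Rotation as Ro
    return Ro.from_quat(j["q"]).as_matrix()
def held(tag,th,zoff,r0=60):
    """slab in hand: top plane at tcp height+zoff; far corners and side edges -> offsets in tool frame (mm)"""
    im,c,j=load(tag);h=cv2.cvtColor(im,cv2.COLOR_BGR2HSV);return im,c,j
E
python3 - <<'E'
from h import *
snap('h1');im,c,j=load('h1')
h=cv2.cvtColor(im,cv2.COLOR_BGR2HSV).astype(int)
m=(h[...,2]>200)&(h[...,1]<30)
for r in (110,120,124,126,128,130,140,160,180,200,220,355,360,365): 
    x=np.where(m[r,200:450])[0]+200; print(r,(x.min(),x.max(),len(x)) if len(x) else None)
for col in(290,350):
    y=np.where(m[:,col])[0];print(col,y.min(),y.max())
p=np.array(j['p']);Rt=axes(j)
for z in(.024,.022): # assumed: underside 1.2..; slab top relative tcp: top world at grasp .024, tcp .0052
    for px in((268,127),(382,127),(325,127),(325,360)):
        o,d=ray(c,px);P0=p+Rt@[0,0,-(.024-.0052)];n=Rt[:,2];s=n@(P0-o)/(n@d);print(px,(Rt.T@(o+s*d-p)*1000).round(1))
    break
E
```

```text
h1 t 7.45 [ 0.4915 -0.4109  0.1329] [ 1.555e-01  9.878e-01  1.000e-04 -2.000e-04] F [-1.1 -0.2 -3.1] w 0.636 j7 1.85
110 None
120 None
124 None
126 None
128 None
130 (np.int64(264), np.int64(380), 117)
140 (np.int64(264), np.int64(380), 117)
160 (np.int64(265), np.int64(449), 85)
180 (np.int64(266), np.int64(378), 92)
200 (np.int64(267), np.int64(377), 111)
220 (np.int64(268), np.int64(375), 65)
355 (np.int64(277), np.int64(368), 92)
360 (np.int64(277), np.int64(368), 92)
365 None
290 130 364
350 129 364
(268, 127) [ 75.1 -28.7 -18.8]
(382, 127) [ 75.1  30.3 -18.8]
(325, 127) [ 75.1   0.8 -18.8]
(325, 360) [-74.4   1.2 -18.8]
```

```bash
cat >> h.py <<'E'
def intool(c,j,px,top):
    p=np.array(j['p']);Rt=axes(j);o,d=ray(c,px);n=Rt[:,2];s=n@(p-n*top-o)/(n@d);return (Rt.T@(o+s*d-p)*1000)
def yaw(q): return np.degrees(-2*np.arctan2(q[0],q[1]))   # world yaw of long axis
E
python3 - <<'E'
from h import *
im,c,j=load('h1');T=.024-.0034
q=np.array([intool(c,j,p,T) for p in((322,129.5),(322,364.5),(263.5,130),(380.5,130),(267,200),(377.2,200),(276.7,360),(368.5,360))])
print(q.round(1).tolist())
print("centre x",q[:2,0].mean(),"len",q[0,0]-q[1,0],"y",[q[i:i+2,1].mean().round(2) for i in(2,4,6)],"w",[np.ptp(q[i:i+2,1]).round(1) for i in(2,4,6)],yaw(j['q']))
for t in("base1","v2"): print(yaw(load(t)[2]['q']))
E
```

```text
[[74.0, -0.8, -20.6], [-76.3, -0.7, -20.6], [73.7, -30.8, -20.6], [73.7, 29.2, -20.6], [36.2, -30.9, -20.6], [36.3, 29.5, -20.6], [-72.7, -30.3, -20.6], [-72.5, 29.5, -20.6]]
centre x -1.1415198579335453 len 150.22208082167688 y [np.float64(-0.77), np.float64(-0.71), np.float64(-0.36)] w [np.float64(60.0), np.float64(60.4), np.float64(59.8)] -17.893141851242923
0.14435738330147133
-0.6973494324070223
```

Request:
move_arm(moves=[[[0,0,0,-0.131,0.05],[0,0,0,-0.131,0.05],[0,0,0,-0.131,0.05],[0,0.02,0,0,0.05],[-0.004,0.042,0,0,0.05],[-0.004,0.042,0,0,0.05],[-0.004,0.042,0,0,0.05],[-0.004,0.042,0,0,0.05],[-0.004,0.042,0,0,0.05],[-0.004,0.042,0,0,0.05],[-0.004,0.042,0,0,0.05],[-0.004,0.042,0,0,0.05]]])

```text
time: 8.7
tool_pos: [0.4937, -0.052, 0.132]
ee_rot: [-0.04, 0.999, 0.0, -0.001]
contact_force: [0.8, -0.1, -1.9]
gripper_width: 0.638
gripper_force: 25.0
```

Request:
move_arm(moves=[[[-0.005,0.042,0,0,0.05],[-0.005,0.042,0,0,0.05],[-0.005,0.042,0,0,0.05],[-0.005,0.042,0,0,0.05],[-0.005,0.042,0,0,0.05],[-0.005,0.042,0,0,0.05],[-0.005,0.042,0,0,0.05],[-0.005,0.042,0,0,0.05],[-0.005,0.042,0,0,0.05],[-0.005,0.042,0,0,0.05],[-0.002,0.042,0,0,0.05],[0,0.008,0,0,0.05]]])

```text
time: 9.9
tool_pos: [0.506, 0.424, 0.1312]
ee_rot: [-0.043, 0.999, 0.001, -0.002]
contact_force: [0.4, 1.0, -1.7]
gripper_width: 0.631
gripper_force: 25.0
```

Request:
move_arm(moves=[[[0,0,0.02,0,0.05],[0,0,0,0,0.05],[0,0,0,0,0.05],[0,0,0,0,0.05],[0,0,0,0,0.05]]])

```text
time: 10.4
tool_pos: [0.5093, 0.4187, 0.1141]
ee_rot: [-0.04, 0.999, 0.0, 0.0]
contact_force: [0.5, -0.8, -2.3]
gripper_width: 0.639
gripper_force: 25.0
```

```bash
cat >> h.py <<'E'
def togo(x,y,yw,z=None):
    o=bot.get_obs();p=np.array(o["tool_pos"]);q=o["ee_rot"];R=axes(dict(q=q))
    d=R.T@(np.array([x,y,p[2] if z is None else z])-p)
    print("t",round(float(o["time"]),2),"p",p.round(4),"yaw",yaw(q).round(2),"F",np.round(o["contact_force"],1),"-> d",d.round(4),"turn",round(-np.radians(yw-yaw(q)),4))
E
python3 - <<'E'
from h import *
snap('o1');togo(.5087,.4195,4.65)
im,c,j=load('o1');cv2.imwrite('pics/o1c.png',im[60:380,180:500])
E
```

```text
o1 t 10.4 [0.5093 0.4187 0.1141] [-4.000e-02  9.992e-01  2.000e-04  3.000e-04] F [ 0.5 -0.8 -2.3] w 0.639 j7 0.67
t 10.45 p [0.5092 0.4188 0.1141] yaw 4.6 F [ 1.1  0.4 -2.8] -> d [0.0005 0.0008 0.    ] turn -0.001
```

View pics/o1c.png

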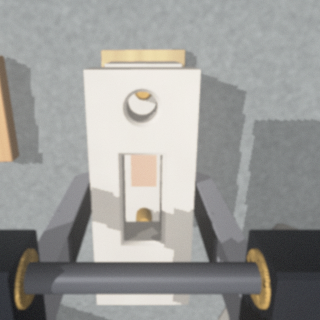

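The slab is over the base, and the far pin shows through the hole as perspective predicts. I lower to just above the pins and check.

Request:
move_arm(moves=[[[0.0005,0.0008,0.02,0,0.05],[0,0,0.015,0,0.05],[0,0,0.003,0,0.05],[0,0,0,0,0.05],[0,0,0,0,0.05]]])

```text
time: 10.95
tool_pos: [0.5085, 0.4199, 0.076]
ee_rot: [-0.04, 0.999, 0.0, 0.0]
contact_force: [0.9, -0.6, -1.8]
gripper_width: 0.637
gripper_force: 25.0
```

```bash
python3 - <<'E'
from h import *
snap('o2');togo(.5087,.4195,4.65)
im,c,j=load('o2');h=cv2.cvtColor(im,cv2.COLOR_BGR2HSV).astype(int)
# expected pixel of pin tip through far hole vs hole rim centre
m=((h[...,1]>90)&(abs(h[...,0]-19)<9)).astype(np.uint8)[100:220,280:370]
for k in cv2.findContours(m*255,cv2.RETR_EXTERNAL,cv2.CHAIN_APPROX_NONE)[0]:
    if cv2.contourArea(k)>15:
        q=cent(k)+[280,100];print(q,cv2.contourArea(k),onz(c,q,.069).round(4))
print("pred pin tip", proj(c,[.4553,.4144,.069]))
cv2.imwrite('pics/o2c.png',cv2.resize(im[110:210,260:390],None,fx=5,fy=5,interpolation=cv2.INTER_CUBIC))
E
```

```text
o2 t 10.95 [0.5085 0.4199 0.076 ] [-4.030e-02  9.992e-01  2.000e-04  2.000e-04] F [ 0.9 -0.6 -1.8] w 0.637 j7 0.65
t 11.0 p [0.5086 0.42   0.0762] yaw 4.62 F [-0.4  0.5 -2.6] -> d [-0.0001 -0.0005 -0.    ] turn -0.0005
[321.61718021 160.71802054] 178.5 [0.4552 0.4148 0.069 ]
pred pin tip [320.99928596 160.85907399]
```

View pics/o2c.png

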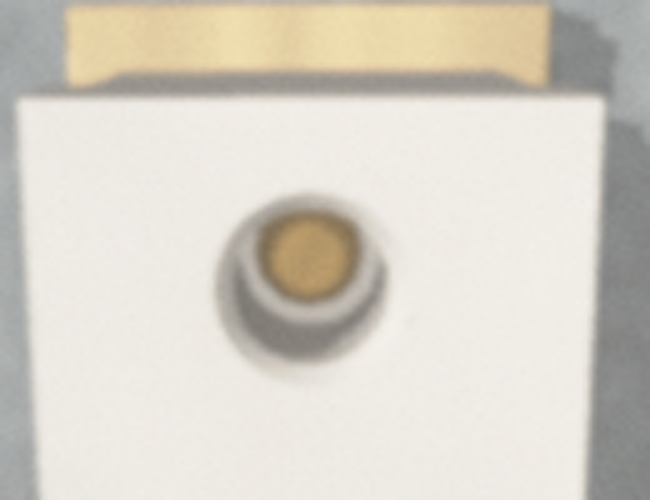

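The pin tip sits within the hole and is laterally centred to about 0.7 mm, inside the 1.5 mm clearance. Lowering gently.

Request:
move_arm(moves=[[[0,0,0.004,0,0.05],[0,0,0.004,0,0.05],[0,0,0.003,0,0.05],[0,0,0.002,0,0.05],[0,0,0.002,0,0.05],[0,0,0,0,0.05]]])

```text
time: 11.6
tool_pos: [0.5082, 0.4196, 0.0602]
ee_rot: [-0.04, 0.999, -0.0, -0.0]
contact_force: [0.5, -0.2, -2.2]
gripper_width: 0.635
gripper_force: 25.0
```

Request:
move_arm(moves=[[[0,0,0.001,0,0.05],[0,0,0.001,0,0.05],[0,0,0.0005,0,0.05],[0,0,0,0,0.05],[0,0,0,0,0.05]]])

```text
time: 12.1
tool_pos: [0.5084, 0.4198, 0.0584]
ee_rot: [-0.04, 0.999, 0.0, 0.0]
contact_force: [-2.4, -2.3, 5.0]
gripper_width: 0.636
gripper_force: 25.0
```

Contact came at 0.0584, exactly the flush height. Releasing, then rising for a look.

Request:
move_arm(moves=[[[0,0,0,0,0.07],[0,0,0,0,0.08],[0,0,0,0,0.094],[0,0,0,0,0.094],[0,0,-0.02,0,0.094],[0,0,-0.045,0,0.094],[-0.02,0,-0.045,0,0.094],[-0.04,0,-0.04,0,0.094],[0,0,0,0,0.094],[0,0,0,0,0.094]]])

```text
time: 13.1
tool_pos: [0.564, 0.4241, 0.2036]
ee_rot: [-0.04, 0.999, 0.0, 0.0]
contact_force: [-1.0, -0.1, -0.7]
gripper_width: 1.0
gripper_force: 0.0
```

```bash
python3 - <<'E'
from h import *
snap('p1');im,c,j=load('p1')
for k in blobs(im[:250],"white"):
    print(cent(k).round(1),cv2.contourArea(k),[rect(c,k,z).tolist() for z in(.075,.079,.083)])
togo(.57,.419,4.65)
E
```

```text
p1 t 13.1 [0.564  0.4241 0.2036] [-3.990e-02  9.992e-01  3.000e-04  3.000e-04] F [-1.  -0.1 -0.7] w 1.0 j7 0.76
[321.9 131.5] 9106.5 [[508.8, 418.7, 150.3, 60.8, 4.6], [508.4, 418.7, 148.4, 60.0, 4.6], [508.0, 418.6, 146.4, 59.3, 4.6]]
[559.7 114. ] 20725.0 [[479.0, 653.3, 197.5, 126.6, 59.9], [479.0, 650.3, 195.0, 125.0, 59.9], [479.0, 647.2, 192.4, 123.3, 59.9]]
t 13.15 p [0.5628 0.424  0.2025] yaw 4.63 F [0.6 0.1 0.1] -> d [-0.0067 -0.0055 -0.    ] turn -0.0003
```

Request:
move_arm(moves=[[[0,0,0,0.078,0.094],[0,0,0,0.078,0.094],[0.0016,-0.042,0,0,0.094],[0.0016,-0.042,0,0,0.094],[0.0016,-0.042,0,0,0.094],[0.0016,-0.042,0,0,0.094],[0.0016,-0.042,0,0,0.094],[0.0016,-0.042,0,0,0.094],[0.0016,-0.042,0,0,0.094],[0.0016,-0.042,0,0,0.094],[0.0016,-0.042,0,0,0.094],[0.0016,-0.042,0,0,0.094]]])

```text
time: 14.35
tool_pos: [0.514, 0.0054, 0.2021]
ee_rot: [0.037, 0.999, -0.0, -0.001]
contact_force: [1.2, 0.3, 0.3]
gripper_width: 0.999
gripper_force: 0.0
```

Request:
move_arm(moves=[[[0.0016,-0.042,0.03,0,0.094],[0.0016,-0.042,0.034,0,0.094],[0.0016,-0.042,0.034,0,0.094],[0.0016,-0.042,0.034,0,0.094],[0,0,0,0,0.094],[0,0,0,0,0.094],[0,0,0,0,0.094]]])

```text
time: 15.05
tool_pos: [0.498, -0.1483, 0.0799]
ee_rot: [0.037, 0.999, 0.0, -0.0]
contact_force: [-0.4, 0.2, -0.0]
gripper_width: 1.0
gripper_force: 0.0
```

```bash
python3 -c "
from h import *
snap('c1');togo(.4957,-.1597,-4.3,.0038)"
```

```text
c1 t 15.05 [ 0.498  -0.1483  0.0799] [ 3.680e-02  9.993e-01  3.000e-04 -2.000e-04] F [-0.4  0.2 -0. ] w 1.0 j7 1.6
t 15.1 p [ 0.4984 -0.1483  0.0803] yaw -4.2 F [ 0.6 -0.2 -0.2] -> d [ 0.0019 -0.0116  0.0765] turn 0.0017
```

Request:
move_arm(moves=[[[0.0019,-0.0116,0.01,0.0017,0.094],[0,0,0.03,0,0.094],[0,0,0.025,0,0.094],[0,0,0.0115,0,0.094],[0,0,0,0,0.094],[0,0,0,0,0.094]]])

```text
time: 15.7
tool_pos: [0.4957, -0.1612, 0.004]
ee_rot: [0.038, 0.999, -0.0, 0.0]
contact_force: [0.2, -0.5, -0.1]
gripper_width: 1.0
gripper_force: 0.0
```

Request:
move_arm(moves=[[[0,0,0,0,0.05],[0,0,0,0,0.05],[0,0,0,0,0.05],[0,0,0,0,0.05],[0,0,0,0,0.05],[0,0,0,0,0.05]]])

```text
time: 16.3
tool_pos: [0.4955, -0.1611, 0.0037]
ee_rot: [0.038, 0.999, 0.0, 0.0]
contact_force: [-0.1, 1.5, 6.2]
gripper_width: 0.635
gripper_force: 25.0
```

```bash
python3 -c "
from h import *
snap('c2');togo(.4957,-.1597,-4.3,.0038)"
```

```text
c2 t 16.3 [ 0.4955 -0.1611  0.0037] [3.850e-02 9.993e-01 0.000e+00 1.000e-04] F [-0.1  1.5  6.2] w 0.635 j7 1.59
t 16.35 p [ 0.4956 -0.1611  0.0037] yaw -4.4 F [-1.5  1.3  6.4] -> d [ 0.      0.0014 -0.0001] turn -0.0018
```

Request:
move_arm(moves=[[[0,0,-0.02,0,0.05],[0,0,-0.045,0,0.05],[0,0,-0.045,0,0.05],[0,0,-0.035,0,0.05],[0,0,0,0,0.05],[0,0,0,0,0.05],[0,0,0,0,0.05]]])

```text
time: 17.05
tool_pos: [0.4945, -0.161, 0.147]
ee_rot: [0.038, 0.999, 0.0, -0.001]
contact_force: [-0.1, -0.7, -2.3]
gripper_width: 0.632
gripper_force: 25.0
```

```bash
python3 - <<'E'
from h import *
snap('ch');im,c,j=load('ch');T=.020-.0037
h=cv2.cvtColor(im,cv2.COLOR_BGR2HSV).astype(int)
m=(h[...,2]>195)&(h[...,1]<30)
e=lambda v:(v.min()-.5,v.max()+.5)
def seg(a,c0):   # run through c0
    i=c0
    while a[i-1]:i-=1
    k=c0
    while a[k+1]:k+=1
    return i-.5,k+.5
for r in(150,180,210,358):
    a,b=seg(m[r],322) if m[r,322] else (0,0);A,B=intool(c,j,(a,r),T),intool(c,j,(b,r),T);print(r,a,b,"y",((A+B)/2).round(2),"w",(B-A)[1].round(1))
for col in(285,322,360):
    y=np.where(m[60:390,col])[0]+60;A,B=intool(c,j,(col,y.min()-.5),T),intool(c,j,(col,y.max()+.5),T);print(col,y.min(),y.max(),"x",((A+B)/2).round(2),"L",(A-B)[0].round(1))
togo(.5092,.4190,4.62)
E
```

```text
ch t 17.05 [ 0.4945 -0.161   0.147 ] [ 3.840e-02  9.993e-01  2.000e-04 -1.100e-03] F [-0.1 -0.7 -2.3] w 0.632 j7 1.64
150 266.5 376.5 y [ 63.12  -0.95 -16.3 ] w 59.0
180 268.5 374.5 y [ 46.63  -0.95 -16.3 ] w 58.5
210 269.5 373.5 y [ 29.16  -0.96 -16.3 ] w 59.1
358 0 0 y [ -75.37 -215.96  -16.3 ] w 0.0
285 129 356 x [  0.3  -22.72 -16.3 ] L 148.1
322 129 356 x [  0.32  -0.67 -16.3 ] L 148.1
360 129 356 x [  0.35  21.97 -16.3 ] L 148.0
t 17.1 p [ 0.4944 -0.161   0.1469] yaw -4.41 F [ 0.6  0.4 -1.8] -> d [2.980e-02 5.794e-01 3.000e-04] turn -0.1575
```

```bash
python3 - <<'E'
from h import *
for t in('c2','ch'):
    im,c,j=load(t)
    g=cv2.cvtColor(im,cv2.COLOR_BGR2GRAY)
    print(t,g[150,256:276].tolist(),g[150,368:388].tolist());print(g[120:136,322].tolist(),g[348:366,322].tolist())
E
```

```text
c2 [184, 184, 184, 187, 184, 184, 184, 183, 185, 184, 194, 220, 236, 240, 240, 239, 239, 239, 239, 239] [238, 238, 237, 237, 237, 237, 237, 225, 204, 170, 148, 142, 141, 140, 141, 138, 138, 138, 139, 141]
[179, 179, 180, 176, 177, 174, 165, 156, 175, 209, 229, 234, 237, 238, 239, 238] [123, 118, 116, 116, 118, 144, 189, 222, 224, 200, 177, 168, 167, 170, 170, 167, 170, 171]
ch [170, 166, 168, 171, 171, 171, 172, 173, 173, 168, 179, 209, 230, 236, 234, 235, 235, 234, 233, 234] [232, 232, 234, 232, 231, 232, 229, 219, 198, 174, 163, 166, 167, 165, 164, 163, 165, 170, 173, 174]
[165, 166, 167, 161, 169, 167, 160, 147, 164, 197, 221, 229, 232, 234, 233, 233] [117, 112, 110, 109, 109, 137, 181, 215, 214, 186, 147, 131, 130, 130, 130, 131, 128, 127]
```

Request:
move_arm(moves=[[[0,0,0,-0.0788,0.05],[0,0,0,-0.0788,0.05],[-0.002,0.02,0,0,0.05],[-0.0045,0.042,0,0,0.05],[-0.0045,0.042,0,0,0.05],[-0.0045,0.042,0,0,0.05],[-0.0045,0.042,0,0,0.05],[-0.0045,0.042,0,0,0.05],[-0.0045,0.042,0,0,0.05],[-0.0045,0.042,0,0,0.05],[-0.0045,0.042,0,0,0.05],[-0.0045,0.042,0,0,0.05]]])

```text
time: 18.3
tool_pos: [0.5048, 0.2404, 0.147]
ee_rot: [-0.04, 0.999, -0.0, -0.001]
contact_force: [1.2, -1.2, -1.9]
gripper_width: 0.636
gripper_force: 25.0
```

Request:
move_arm(moves=[[[-0.0045,0.042,0,0,0.05],[-0.0045,0.042,0,0,0.05],[-0.0045,0.042,0,0,0.05],[-0.0045,0.04,0,0,0.05],[-0.001,0.015,0,0,0.05],[0,0,0.02,0,0.05],[0,0,0,0,0.05],[0,0,0,0,0.05],[0,0,0,0,0.05],[0,0,0,0,0.05]]])

```text
time: 19.3
tool_pos: [0.5105, 0.4205, 0.1292]
ee_rot: [-0.04, 0.999, 0.0, 0.0]
contact_force: [0.9, -0.1, -2.3]
gripper_width: 0.635
gripper_force: 25.0
```

```bash
python3 -c "
from h import *
togo(.5094,.4199,4.62,.0845)"
```

```text
t 19.3 p [0.5105 0.4205 0.1292] yaw 4.57 F [ 0.9 -0.1 -2.3] -> d [ 0.0012 -0.0006  0.0447] turn -0.0008
```

Request:
move_arm(moves=[[[0.0012,-0.0006,0.015,0,0.05],[0,0,0.015,0,0.05],[0,0,0.009,0,0.05],[0,0,0.0035,0,0.05],[0,0,0,0,0.05],[0,0,0,0,0.05],[0,0,0,0,0.05]]])

```text
time: 20.0
tool_pos: [0.5091, 0.4205, 0.0864]
ee_rot: [-0.04, 0.999, 0.0, 0.0]
contact_force: [-0.7, -0.2, -2.0]
gripper_width: 0.633
gripper_force: 25.0
```

```bash
python3 - <<'E'
from h import *
snap('c3');togo(.5094,.4199,4.62,.0827)
im,c,j=load('c3');cv2.imwrite('pics/c3c.png',cv2.resize(im[90:390,200:440],None,fx=2.4,fy=2,interpolation=cv2.INTER_CUBIC))
E
```

```text
c3 t 20.0 [0.5091 0.4205 0.0864] [-4.030e-02  9.992e-01  3.000e-04  3.000e-04] F [-0.7 -0.2 -2. ] w 0.633 j7 0.66
t 20.05 p [0.5091 0.4205 0.0865] yaw 4.62 F [ 0.3  0.6 -2.7] -> d [-0.0002 -0.0006  0.0038] turn -0.0
```

Request:
move_arm(moves=[[[0,-0.0006,0.0015,0,0.05],[0,0,0.001,0,0.05],[0,0,0.0008,0,0.05],[0,0,0.0005,0,0.05],[0,0,0.0004,0,0.05],[0,0,0,0,0.05]]])

```text
time: 20.65
tool_pos: [0.509, 0.4195, 0.0827]
ee_rot: [-0.04, 0.999, -0.0, 0.0]
contact_force: [-4.3, -5.0, 12.9]
gripper_width: 0.634
gripper_force: 25.0
```

The cover is seated at the expected height (0.0827). Releasing and checking from above.

Request:
move_arm(moves=[[[0,0,-0.0003,0,0.05],[0,0,0,0,0.066],[0,0,0,0,0.08],[0,0,0,0,0.094],[0,0,0,0,0.094],[0,0,-0.02,0,0.094],[0,0,-0.045,0,0.094],[-0.03,0,-0.045,0,0.094],[-0.035,0,-0.012,0,0.094],[0,0,0,0,0.094],[0,0,0,0,0.094],[0,0,0,0,0.094]]])

```text
time: 21.85
tool_pos: [0.5704, 0.4247, 0.1998]
ee_rot: [-0.041, 0.999, -0.0, -0.001]
contact_force: [0.4, -0.1, -0.4]
gripper_width: 0.995
gripper_force: 0.0
```

```bash
python3 - <<'E'
from h import *
snap('p2');im,c,j=load('p2')
for k in blobs(im[:250],"white"):
    print(cent(k).round(1),cv2.contourArea(k),[rect(c,k,z).tolist() for z in(.095,.099,.103)])
    a=cv2.approxPolyDP(cv2.convexHull(k),6,True);print(a[:,0].tolist())
im2,c2,_=load('v2');im1,c1,_=load('base1')
for t in('v2','v3','base1'):
    im,c,_=load(t);h=cv2.cvtColor(im,cv2.COLOR_BGR2HSV).astype(int)
    m=((h[...,2]>222)&(abs(h[...,0]-19)<7)&(h[...,1]>55)).astype(np.uint8)*255
    for k in cv2.findContours(cv2.morphologyEx(m[:250],cv2.MORPH_OPEN,np.ones((3,3))),0,1)[0]:
        if cv2.contourArea(k)>2500: print(t,cv2.contourArea(k),[rect(c,k,z).tolist() for z in(.028,.032,.036)])
    
E
```

```text
p2 t 21.85 [0.5704 0.4247 0.1998] [-4.070e-02  9.992e-01 -2.000e-04 -7.000e-04] F [ 0.4 -0.1 -0.4] w 0.995 j7 0.76
[321.5 126.3] 10372.5 [[508.9, 418.4, 148.4, 58.7, 4.7], [508.6, 418.4, 146.3, 57.9, 4.7], [508.3, 418.4, 144.2, 57.0, 4.7]]
[[355, 46], [350, 211], [293, 211], [288, 47]]
[562.1 109.1] 20723.5 [[480.5, 636.8, 183.6, 115.7, 59.3], [480.6, 633.7, 181.0, 114.1, 59.3], [480.7, 630.6, 178.5, 112.5, 59.3]]
[[541, 1], [639, 93], [639, 170], [609, 186], [544, 189], [517, 174], [497, 149], [488, 111], [492, 76], [513, 31]]
v2 4168.0 [[537.9, 158.2, 113.0, 53.3, -5.9], [537.3, 159.5, 111.7, 52.7, -5.9], [536.7, 160.8, 110.5, 52.1, -5.9]]
v3 4343.0 [[537.7, 160.6, 113.6, 54.4, -5.8], [537.1, 158.9, 112.4, 53.8, -5.8], [536.5, 157.1, 111.1, 53.2, -5.8]]
base1 4233.5 [[537.3, 155.6, 113.3, 53.8, -6.3], [536.7, 158.5, 112.0, 53.2, -6.3], [536.1, 161.4, 110.8, 52.6, -6.3]]
```

The cover (508.6, 418.4, yaw 4.7) lines up with the frame (508.4, 418.7, yaw 4.6). The brick is at (0.5371, 0.159) with yaw -6° and its top at about 0.032. Going for it.

Request:
move_arm(moves=[[[0,0,0,0.093,0.094],[0,0,0,0.093,0.094],[0.0008,-0.038,0,0,0.094],[0.0008,-0.038,0,0,0.094],[0.0008,-0.038,0,0,0.094],[0.0008,-0.038,0,0,0.094],[0.0008,-0.038,0.03,0,0.094],[0.0008,-0.038,0.04,0,0.094],[0.0005,-0.038,0.04,0,0.094],[0,0,0,0,0.094],[0,0,0,0,0.094],[0,0,0,0,0.094]]], grip_force=35)

```text
time: 23.1
tool_pos: [0.5393, 0.1693, 0.099]
ee_rot: [0.052, 0.999, 0.001, 0.0]
contact_force: [1.4, 0.1, -0.5]
gripper_width: 0.999
gripper_force: 0.0
```

```bash
python3 -c "
from h import *
togo(.5371,.1590,-6,.005)"
```

```text
t 23.1 p [0.5393 0.1693 0.099 ] yaw -5.96 F [ 1.4  0.1 -0.5] -> d [ 0.0012 -0.0105  0.0939] turn 0.0007
```

Request:
move_arm(moves=[[[0.0012,-0.0105,0.01,0,0.094],[0,0,0.03,0,0.094],[0,0,0.03,0,0.094],[0,0,0.016,0,0.094],[0,0,0.008,0,0.094],[0,0,0,0,0.094],[0,0,0,0,0.094]]])

```text
time: 23.8
tool_pos: [0.5372, 0.1578, 0.0049]
ee_rot: [0.053, 0.999, 0.0, 0.0]
contact_force: [-0.1, -0.8, 0.3]
gripper_width: 1.003
gripper_force: 0.0
```

Request:
move_arm(moves=[[[0,0,0,0,0.046],[0,0,0,0,0.046],[0,0,0,0,0.046],[0,0,0,0,0.046],[0,0,0,0,0.046],[0,0,0,0,0.046],[0,0,0,0,0.046]]])

```text
time: 24.5
tool_pos: [0.537, 0.1578, 0.0044]
ee_rot: [0.053, 0.999, 0.0, 0.0]
contact_force: [-0.4, 1.7, 3.8]
gripper_width: 0.595
gripper_force: 35.0
```

Request:
move_arm(moves=[[[0,0,-0.02,0,0.046],[0,0,-0.045,0,0.046],[0,0,-0.045,0,0.046],[0,0,-0.045,0,0.046],[0,0,0,0,0.046],[0,0,0,0,0.046],[0,0,0,0,0.046]]])

```text
time: 25.2
tool_pos: [0.5358, 0.1569, 0.1575]
ee_rot: [0.053, 0.999, -0.001, -0.001]
contact_force: [0.8, -0.3, -4.3]
gripper_width: 0.592
gripper_force: 35.0
```

```bash
python3 - <<'E'
from h import *
snap('bh');im,c,j=load('bh');T=.032-.005
g=im[...,2].astype(int);h=cv2.cvtColor(im,cv2.COLOR_BGR2HSV).astype(int)
m=(h[...,2]>200)&(abs(h[...,0]-19)<8)&(h[...,1]>50)
def seg(a,c0):
    i=k=c0
    while a[i-1]:i-=1
    while a[k+1]:k+=1
    return i-.5,k+.5
for r in(170,190,210):
    a,b=seg(m[r],322);A,B=intool(c,j,(a,r),T),intool(c,j,(b,r),T);print(r,a,b,((A+B)/2).round(2),(B-A)[1].round(1))
for col in(290,322,350):
    y=np.where(m[60:392,col])[0]+60;A,B=intool(c,j,(col,y.min()-.5),T),intool(c,j,(col,y.max()+.5),T);print(col,y.min(),y.max(),((A+B)/2).round(2),(A-B)[0].round(1),A.round(1))
togo(.5092,.4190,4.65)
E
```

```text
bh t 25.2 [0.5358 0.1569 0.1575] [ 5.270e-02  9.986e-01 -5.000e-04 -1.200e-03] F [ 0.8 -0.3 -4.3] w 0.592 j7 0.96
170 267.5 375.5 [ 54.33  -0.95 -27.  ] 55.2
190 268.5 374.5 [ 43.76  -0.95 -27.  ] 55.2
210 269.5 373.5 [ 32.77  -0.95 -27.  ] 55.2
290 166 321 [  9.55 -18.38 -27.  ] 94.2 [ 56.6 -17.  -27. ]
322 166 321 [  9.57  -0.68 -27.  ] 94.2 [ 56.6  -0.7 -27. ]
350 166 316 [ 11.35  14.76 -27.  ] 90.6 [ 56.7  13.6 -27. ]
t 25.25 p [0.5357 0.1569 0.1573] yaw -6.04 F [-0.4  0.1 -4.7] -> d [ 5.390e-02  2.578e-01 -2.000e-04] turn -0.1865
```

Request:
move_arm(moves=[[[0,0,0,-0.0933,0.046],[0,0,0,-0.0933,0.046],[0.001,0.02,0,0,0.046],[0.001,0.038,0,0,0.046],[0.001,0.038,0,0,0.046],[0.001,0.038,0,0,0.046],[0.001,0.038,0,0,0.046],[0.001,0.038,0,0,0.046],[0,0.038,0,0,0.046],[0,0.016,0,0,0.046],[0,0,0.02,0,0.046],[0,0,0,0,0.046]]])

```text
time: 26.45
tool_pos: [0.5077, 0.4189, 0.1352]
ee_rot: [-0.041, 0.999, -0.002, -0.002]
contact_force: [-1.1, -1.2, -4.6]
gripper_width: 0.592
gripper_force: 35.0
```

Request:
move_arm(moves=[[[0,0,0,0,0.046],[0,0,0,0,0.046],[0,0,0,0,0.046]]])

```text
time: 26.75
tool_pos: [0.5099, 0.4197, 0.1398]
ee_rot: [-0.04, 0.999, 0.0, 0.0]
contact_force: [0.6, -0.4, -4.0]
gripper_width: 0.593
gripper_force: 35.0
```

```bash
python3 -c "
from h import *
togo(.5085,.4197,4.65,.1034)"
```

```text
t 26.75 p [0.5099 0.4197 0.1398] yaw 4.61 F [ 0.6 -0.4 -4. ] -> d [0.0014 0.0001 0.0364] turn -0.0007
```

Request:
move_arm(moves=[[[0.0014,0,0.012,0,0.046],[0,0,0.012,0,0.046],[0,0,0.006,0,0.046],[0,0,0.003,0,0.046],[0,0,0,0,0.046],[0,0,0,0,0.046],[0,0,0,0,0.046]]])

```text
time: 27.45
tool_pos: [0.5082, 0.4202, 0.1066]
ee_rot: [-0.041, 0.999, 0.0, 0.0]
contact_force: [0.4, -0.4, -3.4]
gripper_width: 0.594
gripper_force: 35.0
```

```bash
python3 -c "
from h import *
togo(.5085,.4197,4.65,.1034)"
```

```text
t 27.45 p [0.5082 0.4202 0.1066] yaw 4.65 F [ 0.4 -0.4 -3.4] -> d [-0.0003 -0.0005  0.0032] turn 0.0
```

Request:
move_arm(moves=[[[-0.0003,-0.0005,0.0012,0,0.046],[0,0,0.001,0,0.046],[0,0,0.0006,0,0.046],[0,0,0.0004,0,0.046],[0,0,0.0003,0,0.046],[0,0,0,0,0.046]]])

```text
time: 28.05
tool_pos: [0.5084, 0.4194, 0.1034]
ee_rot: [-0.041, 0.999, -0.0, 0.0]
contact_force: [-3.5, -4.2, 7.6]
gripper_width: 0.594
gripper_force: 35.0
```

Contact came at 0.1034, as expected. Releasing and backing off for the final check.

Request:
move_arm(moves=[[[0,0,0,0,0.062],[0,0,0,0,0.08],[0,0,0,0,0.094],[0,0,0,0,0.094],[0,0,-0.02,0,0.094],[0,0,-0.045,0,0.094],[-0.03,0,-0.04,0,0.094],[-0.035,0,0,0,0.094],[0,0,0,0,0.094],[0,0,0,0,0.094],[0,0,0,0,0.094]]])

```text
time: 29.15
tool_pos: [0.5721, 0.4249, 0.2071]
ee_rot: [-0.041, 0.999, -0.0, -0.001]
contact_force: [-0.2, 0.1, -0.0]
gripper_width: 0.998
gripper_force: 0.0
```

```bash
python3 - <<'E'
from h import *
snap('p3');im,c,j=load('p3')
h=cv2.cvtColor(im,cv2.COLOR_BGR2HSV).astype(int)
m=((h[...,2]>210)&(abs(h[...,0]-19)<7)&(h[...,1]>50)).astype(np.uint8)*255
for k in cv2.findContours(cv2.morphologyEx(m[:260],cv2.MORPH_OPEN,np.ones((3,3))),0,1)[0]:
    if cv2.contourArea(k)>2500: print([rect(c,k,z).tolist() for z in(.127,.131)])
s=imaging.grab_frame("side");n=imaging.grab_frame("scene")
S=cv2.resize(s[110:190,200:320],(400,267),interpolation=cv2.INTER_CUBIC);N=cv2.resize(n[270:370,380:500],(400,333),interpolation=cv2.INTER_CUBIC)
cv2.imwrite('pics/fin.png',np.hstack([cv2.resize(im[:260,180:480],(400,347)),np.vstack([S,N])[:347*1+0] if 0 else cv2.resize(np.vstack([S,N]),(300,347))]))
E
```

```text
p3 t 29.15 [0.5721 0.4249 0.2071] [-4.100e-02  9.992e-01 -1.000e-04 -6.000e-04] F [-0.2  0.1 -0. ] w 0.998 j7 0.76
[[509.0, 418.3, 114.4, 55.3, 4.7], [508.7, 418.3, 112.6, 54.5, 4.7]]
```

View pics/fin.png

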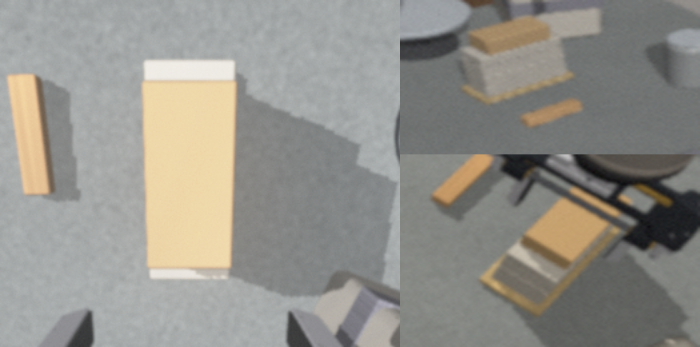

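The pile is square: brick centre (508.7, 418.3) at yaw 4.7° against the cover's (508.6, 418.4). The pieces are flush, the gripper is clear and the bystanders are in place. Handing in.

```bash
python3 -c "
from h import *
print(bot.hand_in())"
```

```text
the job is handed in; nothing more can be done
None
```

The mould is closed and handed in at about 29 s of the 69 s: the holed slab is flush over the pins, the plain slab is in line on top, and the firebrick is centred along the pile, with the bystanders untouched. The judge's verdict was not shown.

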